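# Push a loaded carrier round the transfer-track bend and press it home on its end stop

### The arm

A 6-joint arm with a two-finger parallel gripper is mounted at the origin on a cart in front of the work surface, level with it; the furniture and walls round the work are solid. World frame = base frame: x ahead of the robot, y to its left, z up, the work surface at z = 0. Lengths are in m, angles in rad, forces in N, time in s.
With the tool pointing down it reaches from about 0.2 to 0.875 m from the base axis. Payload 3.4 kg.
Tool frame: the origin (TCP) lies midway between the tips of the shut fingers; the grasp point (between the pads) lies 19 mm behind it (ctrl.grasp_offset is the distance from the TCP to the grasp point, in m); z points along the fingers, y is the line along which they close (so a half turn about z gives the same grasp; the last joint's range is limited). The gripper opens to 94 mm and grips with 3 to 60 N. Pads are 16 mm wide; open, the fingers measure 119 mm over their backs; the gripper's body (75 mm by 177 mm) begins 78 mm behind the grasp point.
Start: joints at [1.049, 0.276, 1.505, -0, 1.361, -0.121], TCP at [0.224, 0.529, 0.205] pointing down, gripper open.
Joint ranges: [-2.89, 2.89], [-0.75, 2.08], [0.22, 2.7], [-1.18, 4.32], [0.11, 2.71], [-2.7, 2.7]. Speed limits (rad/s): [2.57, 2.57, 3.14, 3.14, 3.14, 3.14].

### API

Orientations are given as a rotation vector (axis times angle).
In Python, from cell import telemetry, eyes, ticket, finder, ctrl gives the robot as it stands.
- The arm moves only by the tool send_rows, never from a script. Its argument "steps" is one flat list of numbers, 7 for each row, row after row: the closure, from -1 (fully open) to 1 (shut), then the shift along the tool's x, y, z in mm, then the turn, a rotation vector about the tool's x, y, z in rad. In form: [grip, x, y, z, wx, wy, wz, grip, x, y, z, wx, wy, wz, ...]. A call has 1 to 10 rows; each row is the pose to reach, as a shift and turn from the pose commanded when the call began, along the tool's axes at that moment; what a row does not reach only later rows make up. A row lasts 1/8 s, in which the tool goes at most 62.5 mm and 10.7 degrees, less where a joint would pass 70% of its speed; a pose out of reach is approached as far as the arm can. A call with a gripper value outside its range is refused whole. The fingers move at their own pace and stop on an object; "newtons" is the grip in N (left out, the last holds). Time passes only in rows, so rows that repeat a pose let the fingers close. It gives the time, the measured TCP pose, the force, the opening and the grip force at its end, in the units of the state.
- telemetry.get_obs(): the state, without advancing time (a new reading comes with each control period).
- eyes.read_camera(name): name is "side" or "top"; returns (picture, depth): 384x512x3 uint8, blue, green, red; 384x512 float32, m along the optical axis (not along the pixel's ray), 0 where there is no reading.
- eyes.camera_model(name): a dict with "mtx" (3x3 intrinsics, pixels), "cam_to_world" (4x4, takes a point from camera to world coordinates). Camera axes: x right, y up, looking along -z (the intrinsics and any distortion apply to the point x, -y, -z); pixel columns grow to the right and rows downward; lengths in m; the calibration is good to about 2 mm. A picture is of the moment at which its call begins. camera_model takes no time and is no camera call.
- ticket.sign_off(): hands the job in; it is judged then, once.
Trained networks look in the newest picture that a camera, given by its name, has taken for a name from the list of things; names that differ only in an ending like _2 or _b are one class to them, and where a whole thing is asked for, a point or a joint stands for the part that bears it (a point fixed in the world has none). Each returns a list of dicts, best first, with "confidence" (0 to 1); they miss things now and then, are a little off and sometimes report something else, mostly with a low value. They report only what shows in the picture. A call takes as long as a camera call.
- finder.spot_in(camera, name): "at" ([column, row] in pixels, amid what is visible of it).
The state is a dict: "time": time; "joints": joint angles; "qvel": joint speeds; "joint_torque": joint torques, N m; "tool_pos": TCP position; "orientation": TCP orientation; "wrist_force": force on the tool from outside, world axes, zero at the start; "ft_torque": the same for the moment, N m; "gripper_width": finger opening in m; "gripper_force": force on a finger pad.
Only numpy, scipy, OpenCV 4.12 (cv2) and the standard library are available. Lean on these libraries where they do the work, as an engineer would, in place of code of your own. Each camera call takes 0.05 s, during which the arm holds its last target. There are 200 camera calls.

### The job

Push the grey carrier, with the counterweight riding loose in its nest, along the green-railed track, round the bend and up to the rubber pad of the blue end stop. Keep it sliding in the track and do not force it against the rails; press it home on the pad gently but firmly (about 8 N, never over 15) for about a second, then back off and leave it there, weight still in its nest. Leave the other things on the bench alone.

Things in the scene. Friction and masses are not known exactly. Their poses are not given: they have to be found in the camera images.
- track: Fixed transfer track: L-shaped aluminium plate 10 mm thick whose top is the channel floor. Origin on the bench under the bend's centre of curvature, z up. The channel's centreline: lane 1 at x = -60 mm from y = +122 to 0, a quarter bend of radius 60 mm about the origin from (-60, 0) to (0, -60) mm, lane 2 at y = -60 mm from x = 0 to 104 mm.
- rails: The two green guide rails on the plate, fixed to it (same origin and axes as the track): 9 mm wide, 12 mm high (tops 22 mm above the bench), 40 mm apart, so at radius 40 and 80 mm in the bend.
- lane1_mouth (a point): The open end of lane 1: middle of the channel floor there, at track (-60, 122) mm. The carrier starts in lane 1, 37 to 77 mm from here (its origin).
- bend_out (a point): Middle of the channel floor where the bend ends and lane 2 begins, at track (0, -60) mm; x points along lane 2 to the stop.
- carrier: Grey block 54 mm long (+x is its front), 34 wide, 30 high, corners rounded to 6 mm, sliding easily (about 1 N) in the channel, 0.3 to 0.6 kg. Origin: centre of its underside, 10 mm above the bench; its top is at 40 mm, so its flat rear face stands 18 mm clear of the rails for pushing. Starts front towards the bend (+x along track -y). On top a brass ring 4 mm high, 31 mm inside, is the weight's nest.
- weight: The grey round counterweight, 30 mm diameter, 16 mm high, 0.11 kg, standing loose in the nest on the carrier's top. Origin: centre of its underside, 40 mm above the bench.
- stop: Blue block across the end of lane 2, fixed to the track, top at 46 mm. Origin: channel floor, middle of its front face, track (112, -60) mm; x along lane 2. A rigid steel rod with a 16 mm rubber pad sticks out of it towards the carrier, axis 33 mm above the bench. The pad was set by hand, 13 to 49 mm out from the block, and is not measured: the carrier's origin comes home at track x 36 to 72 mm.
- caliper: A sliding caliper, 200 mm long, loose on the bench: bystander. Origin at its middle.
- screwdriver: A yellow screwdriver, 150 mm long, loose on the bench: bystander. Origin at its middle.
- glue: A small white bottle with a red cap, 28 mm diameter, 80 mm high, loose on the bench: bystander. Origin under its middle.
- mug: A white mug, 98 mm high, loose on the bench: bystander. Origin under its middle.

How it is judged:
On the way, in this order (a step that is already met when the one before it is completed fails the run):
1. the carrier, its weight on board, is through the bend and in lane 2 (x of carrier in the frame of track above 0.02 m and y of carrier in the frame of track below -0.05 m and angle between the x axis of carrier and the x axis of track, either way round below 0.15 rad and z of weight in the frame of carrier above 0.027 m), for 0.05 s.
2. the carrier is pressed on the stop's pad with at least 3 N for 0.3 s (contact force between carrier and stop above 3 N and x of carrier in the frame of track between 0.033 and 0.076 m and y of carrier in the frame of track between -0.065 and -0.055 m and z of carrier in the frame of track below 0.013 m and angle between the x axis of carrier and the x axis of track, either way round below 0.1 rad), for 0.3 s.
At the end, for the whole second after the job is handed in: The carrier, after being pressed on the pad, rests flat in lane 2 (origin at track x 33 to 76 mm, within 5 mm of the centreline, within 3 mm of the floor, in line within 0.10 rad); the counterweight stands upright in its nest (within 4 mm of the middle, tilt under 0.1 rad) (x of carrier in the frame of track between 0.033 and 0.076 m and y of carrier in the frame of track between -0.065 and -0.055 m and z of carrier in the frame of track below 0.013 m and angle between the x axis of carrier and the x axis of track, either way round below 0.1 rad and linear speed of carrier below 0.01 m/s and horizontal distance between weight and carrier below 0.004 m and z of weight in the frame of carrier between 0.027 and 0.034 m and angle between weight's own z axis and vertical below 0.1 rad); the robot touches nothing.
It fails at once if the carrier is forced against the rails with more than 20 N (contact force between carrier and rails above 20 N).
It fails at once if the carrier is pressed on the stop with more than 15 N (contact force between carrier and stop above 15 N).
It fails at once if the carrier is lifted out of the channel (more than 10 mm) (z of carrier in the frame of track above 0.02 m).
It fails at once if a bystander (caliper, screwdriver, bottle, mug) is moved more than 30 mm (distance of any of caliper, screwdriver, glue, mug from where it was at the start of the episode above 0.03 m).
It also fails if it takes over 67 s, if anything falls off the work surface, if the arm or the gripper's body presses on something with over 40 N, if the wrist force passes 120 N, or if a joint passes its speed limit or range.

## Working session

There is one attempt and no reset: what is moved stays moved. The work goes in short steps, Python scripts to look and compute and a tool call to move; the robot and the scene stay as the last step left them, time stands still between calls to the robot, and variables do not carry over. Pictures are saved under pics/ and viewed, at most 10 in all, crops included, and the job is handed in when it is done.

Besides the shell and the picture viewer there is one more tool, called after ">>>" in YAML: its name, and indented under it one key for each argument. send_rows: Moves the arm, as the interface text tells. Its arguments: {"type":"object","properties":{"steps":{"type":"array","items":{"type":"number"}},"newtons":{"type":"number"}},"required":["steps"]}

```bash
mkdir -p pics; ls; python3 - <<'E'
from cell import telemetry, eyes, ticket, finder, ctrl
import cv2,numpy as np
for c in("top","side"):
    p,d=eyes.read_camera(c); cv2.imwrite(f"pics/{c}0.png",p)
    m=eyes.camera_model(c); print(c,np.round(m["mtx"],1).tolist(),np.round(m["cam_to_world"],3).tolist())
    np.savez(f"{c}0.npz",p=p,d=d,K=m["mtx"],T=m["cam_to_world"])
    for n in("track","carrier","weight","stop","glue","mug","caliper","screwdriver","lane1_mouth","bend_out"):
        r=finder.spot_in(c,n); print(n,[(np.round(x["at"]).tolist(),round(x["confidence"],2)) for x in r[:2]])
print(telemetry.get_obs())
E
```

```text
pics
top [[443.3, 0.0, 264.4], [0.0, 443.3, 193.6], [0.0, 0.0, 1.0]] [[-0.018, 0.982, -0.187, 0.306], [-1.0, -0.017, 0.008, 0.035], [0.005, 0.187, 0.982, 1.519], [0.0, 0.0, 0.0, 1.0]]
track [([271.0, 220.0], 0.88)]
carrier []
weight [([277.0, 220.0], 0.62), ([242.0, 229.0], 0.51)]
stop [([277.0, 173.0], 0.66)]
glue [([310.0, 184.0], 0.52)]
mug [([370.0, 183.0], 0.71), ([236.0, 232.0], 0.44)]
caliper [([144.0, 227.0], 0.57), ([273.0, 219.0], 0.45)]
screwdriver [([345.0, 227.0], 0.62), ([142.0, 226.0], 0.46)]
lane1_mouth [([272.0, 223.0], 0.92)]
bend_out [([274.0, 219.0], 0.59)]
side [[485.1, 0.0, 268.3], [0.0, 485.1, 195.1], [0.0, 0.0, 1.0]] [[0.481, 0.75, -0.455, -0.032], [-0.877, 0.418, -0.237, -0.269], [0.012, 0.513, 0.858, 1.178], [0.0, 0.0, 0.0, 1.0]]
track [([277.0, 225.0], 0.85)]
carrier [([230.0, 217.0], 0.73), ([305.0, 181.0], 0.6)]
weight [([232.0, 212.0], 0.45)]
stop [([304.0, 181.0], 0.49)]
glue [([336.0, 209.0], 0.56)]
mug [([406.0, 245.0], 0.87)]
caliper [([134.0, 169.0], 0.71)]
screwdriver [([357.0, 276.0], 0.83), ([408.0, 240.0], 0.4)]
lane1_mouth [([233.0, 216.0], 0.64)]
bend_out [([280.0, 222.0], 0.64)]
{'time': 1.1, 'joints': array([ 1.04898291e+00,  2.75915994e-01,  1.50483840e+00, -1.14870568e-05,
        1.36071531e+00, -1.20990767e-01]), 'qvel': array([ 8.18186064e-05, -4.90841920e-04, -1.27549778e-03,  7.73378196e-04,
        1.28242564e-03, -5.81812946e-04]), 'joint_torque': array([-3.40491160e-04, -4.04488099e+01, -2.37506729e+01,  7.01821432e-02,
        2.51056685e-02,  2.20947715e-05]), 'tool_pos': array([0.22438676, 0.52947865, 0.20550848]), 'orientation': array([6.25390970e-01, 3.07866521e+00, 1.77660009e-04]), 'wrist_force': array([-0.30375249,  0.37032515, -0.05513958]), 'ft_torque': array([-0.03952735,  0.0067529 ,  0.02495928]), 'gripper_force': 0.0, 'gripper_width': 0.09361526441364555}
```

```bash
python3 - <<'E'
import cv2,numpy as np
for c,(x0,y0,x1,y1) in {"top":(190,140,400,280),"side":(180,130,440,300)}.items():
    p=cv2.imread(f"pics/{c}0.png")[y0:y1,x0:x1]
    s=3
    cv2.imwrite(f"pics/{c}0c.png",cv2.resize(p,None,fx=s,fy=s,interpolation=cv2.INTER_CUBIC))
E
```

```text
(no output)
```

View pics/top0c.png

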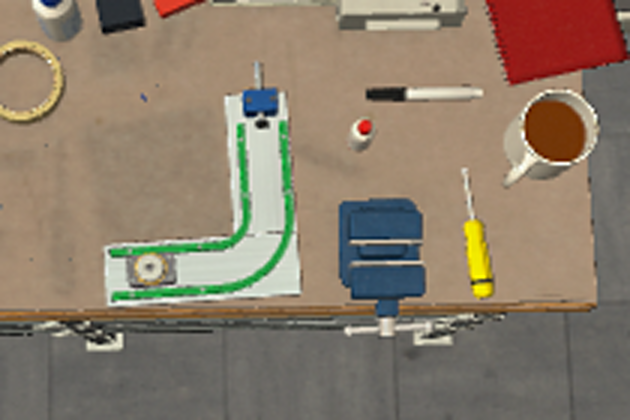

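View pics/side0c.png

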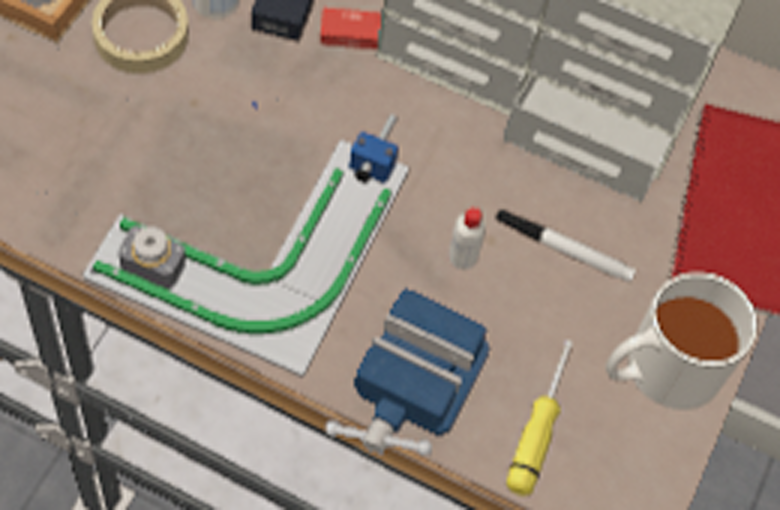

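The top view shows lane 1 running left to right, with the carrier and weight at about pixel (240, 229). Lane 2 runs up the picture (world +x) to the blue stop at (277, 173), with the black pad just in front of it. The vise and glue are to the right and clear of the track. The side view agrees. Next I'll fit the track pose from the green rails.

```bash
cat > h.py <<'E'
import numpy as np,cv2
from scipy.optimize import least_squares
def rays(uv,K,T,z):
    uv=np.asarray(uv,float); d=np.c_[(uv[:,0]-K[0,2])/K[0,0],-(uv[:,1]-K[1,2])/K[1,1],-np.ones(len(uv))]@T[:3,:3].T
    s=(z-T[2,3])/d[:,2]; return (T[:3,3]+d*s[:,None])[:,:2]
def proj(P,K,T):
    c=(np.asarray(P)-T[:3,3])@T[:3,:3]; return np.c_[K[0,2]+K[0,0]*c[:,0]/-c[:,2],K[1,2]-K[1,1]*c[:,1]/-c[:,2]]
def loc(p,t): # world->track
    c,s=np.cos(t[2]),np.sin(t[2]); q=p-t[:2]; return q@np.array([[c,-s],[s,c]])
def glob(p,t):
    c,s=np.cos(t[2]),np.sin(t[2]); return np.asarray(p)@np.array([[c,s],[-s,c]])+t[:2]
def cl(q): # signed offset from centreline
    x,y=q.T
    return np.where((y>0)&(x<0),-60e-3-x,np.where((x>0)&(y<0),-60e-3-y,np.hypot(x,y)-.06))
E
python3 - <<'E'
from h import *
P=[]
for c in("top","side"):
    z=np.load(c+"0.npz"); hsv=cv2.cvtColor(z["p"],cv2.COLOR_BGR2HSV)
    m=cv2.inRange(hsv,(45,100,60),(75,255,255)); m[:130]=0;m[300:]=0
    n,l,st,_=cv2.connectedComponentsWithStats(m); print(c,st[1:][st[1:,4]>20].tolist())
    v,u=np.nonzero(m); uv=np.c_[u,v]; P.append(rays(uv,z["K"],z["T"],.020))
t0=np.array([.30,.04,0.])
def res(t,P): return np.abs(np.abs(cl(loc(P,t)))-.0245)
f=lambda P,t0:least_squares(lambda t:np.abs(cl(loc(P,t)))-.0245,t0,loss="soft_l1",f_scale=.003)
print(np.median(P[0],0),np.median(P[1],0))
for Q in(P[0],P[1],np.vstack(P)):
    b=min((f(Q,np.array([x,y,a])) for x in(.2,.25,.3,.35,.4) for y in(-.05,0,.05,.1) for a in(-.1,.1)),key=lambda r:r.cost)
    print(b.x,b.cost,np.sqrt((res(b.x,Q)**2).mean())); q=loc(Q,b.x); print(q.min(0),q.max(0))
t=b.x
for c in("top","side"):
    z=np.load(c+"0.npz");p=z["p"];b_=p.astype(int)
    blob=cv2.inRange(cv2.cvtColor(p,cv2.COLOR_BGR2HSV),(100,120,50),(125,255,255))
    # dense crop with model overlay
    s=5;im=cv2.resize(p,None,fx=s,fy=s,interpolation=cv2.INTER_CUBIC)
    def dr(L,zz,col):
        w=glob(np.array(L)/1e3,t); uv=proj(np.c_[w,np.full(len(w),zz)],z["K"],z["T"])
        cv2.polylines(im,[np.int32((uv+.5)*s)],False,col,1)
    a=np.linspace(np.pi,1.5*np.pi,20)
    for r in(40,49,80,89) : dr([(-r,110)]+[(r*np.cos(x),r*np.sin(x)) for x in a]+[(100,-r)],.022,(0,0,255))
    dr([(112,-80),(112,-40)],.046,(255,0,255))
    for k in(36,72): dr([(k+27,-77),(k+27,-43)],.033,(0,255,255))
    uv=proj(np.r_[glob([[-.06,.03]],t)[0],.02][None],z["K"],z["T"])[0]*s
    x,y=int(uv[0])-250,int(uv[1])-350
    cv2.imwrite(f"pics/{c}fit.png",im[y:y+560,x:x+700])
np.save("t.npy",t)
E
```

```text
top [[283, 180, 4, 24, 55], [269, 187, 4, 17, 39], [227, 205, 61, 35, 196], [234, 206, 39, 19, 113]]
side [[281, 192, 11, 18, 53], [297, 198, 11, 19, 53], [242, 210, 40, 15, 147], [211, 217, 87, 24, 336]]
[0.49444553 0.00644089] [0.4965268  0.00467471]
[0.53058729 0.03484368 0.04523168] 0.0010436208665848138 0.0024493425327961286
[-0.08887347 -0.08886778] [0.10422671 0.46088014]
[0.53371553 0.03464374 0.04782056] 0.001927599572569991 0.0028440905848160563
[-0.08938567 -0.0878968 ] [0.10383635 0.1209658 ]
[0.53245382 0.03466731 0.04898689] 0.0032976050046257376 0.002907135287230357
[-0.09037417 -0.08867513] [0.10499932 0.4612512 ]
```

View pics/topfit.png

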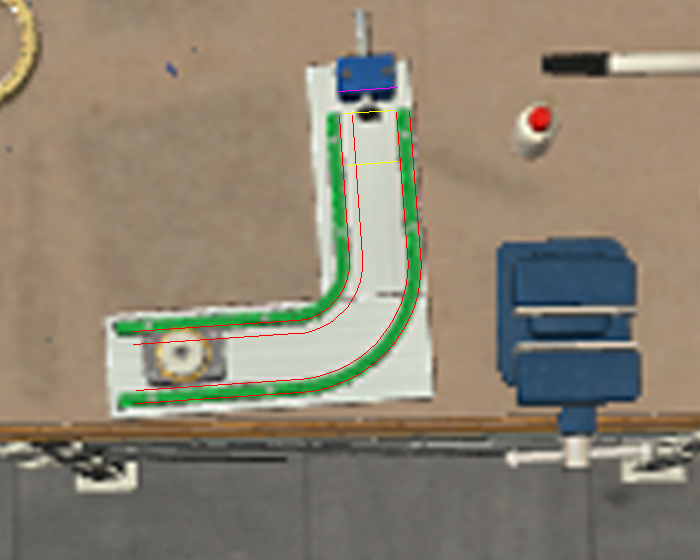

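View pics/sidefit.png

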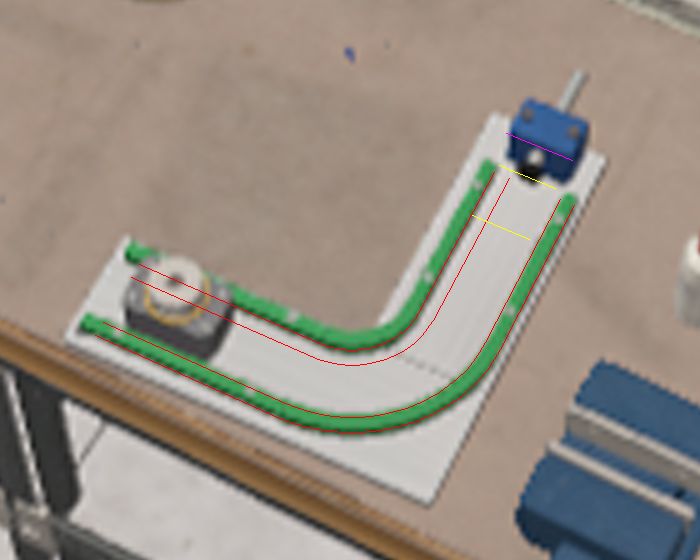

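The overlay fits: the rail edges lie on the model lines in both views. The pad's front is near the far yellow line, so home is around x = 70 mm. Next I'll locate the carrier and plan the approach.

```bash
cat >> h.py <<'E'
from scipy.spatial.transform import Rotation as R
TR=np.array([.532,.0347,.047])
def cline(s): # s=0 at bend start
    L=.06*np.pi/2
    if s<0: return np.array([-.06,-s])
    if s>L: return np.array([s-L,-.06])
    a=s/.06; return .06*np.array([-np.cos(a),-np.sin(a)])
def carrier(s):
    u=np.linspace(s-.022,s+.022,41); p=np.array([cline(v) for v in u])
    h=np.clip(u/.06,0,np.pi/2).mean()-np.pi/2
    return p.mean(0),h
def pose(s,z,gap=.035,dx=0,dy=0):
    p,h=carrier(s); p=p-gap*np.array([np.cos(h),np.sin(h)]); w=glob(p[None],TR)[0]+[dx,dy]
    f=h+TR[2]; x=np.array([-np.cos(f),-np.sin(f),0]);zz=np.array([0,0,-1.])
    return np.r_[w,z],R.from_matrix(np.c_[x,np.cross(zz,x),zz])
def rows(base,targets,g=1):
    b,Rb=base; out=[]
    for p,r in targets:
        out+= [g]+np.round(Rb.inv().apply(p-b)*1e3,1).tolist()+np.round((Rb.inv()*r).as_rotvec(),3).tolist()
    print(out); return out
def apply(base,row):
    b,Rb=base; return b+Rb.apply(np.array(row[1:4])/1e3), Rb*R.from_rotvec(row[4:7])
def save(base): np.save("cmd.npy",np.r_[base[0],base[1].as_rotvec()])
def load(): a=np.load("cmd.npy"); return a[:3],R.from_rotvec(a[3:])
E
python3 - <<'E'
from h import *
from cell import telemetry
for c,uv in(("top",[[240,229.3]]),("side",[[230,210.2]])):
    z=np.load(c+"0.npz"); print(c,loc(rays(uv,z["K"],z["T"],.056),TR))
# depth-based: points with z 0.037..0.06 near lane 1
for c in("top","side"):
    z=np.load(c+"0.npz"); d=z["d"]; v,u=np.nonzero(d>0); D=d[v,u]; K,T=z["K"],z["T"]
    P=np.c_[(u-K[0,2])/K[0,0]*D,-(v-K[1,2])/K[1,1]*D,-D]@T[:3,:3].T+T[:3,3]
    q=loc(P[:,:2],TR); m=(P[:,2]>.03)&(P[:,2]<.065)&(abs(q[:,0]+.06)<.03)&(q[:,1]>-.02)&(q[:,1]<.14)
    print(c,m.sum(),q[m].min(0),q[m].max(0),np.median(q[m],0),P[m][:,2].max(), 'tophigh',np.mean(q[m&(P[:,2]>.05)],0))
o=telemetry.get_obs(); print(o["time"])
save((o["tool_pos"],R.from_rotvec(o["orientation"])))
E
```

```text
top [[-0.06242732  0.07452222]]
side [[-0.05633594  0.07501371]]
top 171 [-0.08628035  0.03740112] [-0.04076532  0.10228245] [-0.0613857   0.07415414] 0.06333176855863032 tophigh [-0.06019072  0.0751519 ]
side 267 [-0.07649348  0.04733629] [-0.03872435  0.10223913] [-0.06149613  0.07079601] 0.06004092492927171 tophigh [-0.05781996  0.07486664]
1.1
```

```bash
python3 - <<'E'
from h import *
b=load()
p,r=pose(-.075,.12,.055); p2,_=pose(-.075,.031,.055)
print(p,p2)
rows(b,[(p,r),(p2,r)])
E
```

```text
[0.46595851 0.16173748 0.12      ] [0.46595851 0.16173748 0.031     ]
[1, -365.9, -244.3, 85.5, 0.0, -0.0, 1.123, 1, -365.9, -244.4, 174.5, 0.0, -0.0, 1.123]
```

>>> send_rows:
  steps: [1,-36,-24,8,0,0,0.11,1,-82,-55,18,0,0,0.25,1,-128,-86,28,0,0,0.39,1,-174,-117,38,0,0,0.53,1,-220,-147,50,0,0,0.67,1,-266,-178,60,0,0,0.81,1,-312,-208,72,0,0,0.95,1,-345,-230,80,0,0,1.06,1,-366,-244,85,0,0,1.123,1,-366,-244,85,0,0,1.123]
  newtons: 30

```text
time: 2.35
tool_pos: [0.4669, 0.1607, 0.1202]
orientation: [-2.171, -2.27, 0.001]
wrist_force: [-0.3, -0.3, 0.5]
gripper_width: 0.0007
gripper_force: 0.0
```

>>> send_rows:
  steps: [1,0,0,30,0,0,0,1,0,0,60,0,0,0,1,0,0,80,0,0,0,1,0,0,89,0,0,0,1,0,0,89,0,0,0]

```text
time: 2.98
tool_pos: [0.4658, 0.1626, 0.0315]
orientation: [-2.167, -2.274, 0.0]
wrist_force: [-0.1, -0.3, 0.3]
gripper_width: 0.0007
gripper_force: 0.0
```

```bash
python3 - <<'E'
from h import *
from cell import telemetry,eyes
b=apply(load(),[1,-366,-244,85,0,0,1.123]); b=apply(b,[1,0,0,89,0,0,0]); save(b)
o=telemetry.get_obs(); print(b[0],b[1].as_rotvec(),o["tool_pos"],o["orientation"],o["wrist_force"],o["time"],o["gripper_width"])
ims=[]
for c,(x0,y0) in {"top":(205,180),"side":(185,160)}.items():
    p,d=eyes.read_camera(c); ims.append(cv2.resize(p[y0:y0+80,x0:x0+80],None,fx=5,fy=5,interpolation=cv2.INTER_CUBIC))
cv2.imwrite("pics/b.png",np.hstack(ims))
tg=[pose(-.075,.031,.055-.0025*i) for i in range(1,8)]
rows(b,tg)
E
```

```text
[0.46618803 0.16203178 0.03148854] [-2.16864357e+00 -2.27298797e+00 -1.91782398e-04] [0.46576807 0.16260354 0.03145828] [-2.16707192e+00 -2.27377317e+00  3.94067168e-04] [-0.09584038 -0.3335285   0.2927657 ] 2.975 0.0007231401642556476
[1, -2.8, -0.2, 0.5, 0.0, -0.0, -0.0, 1, -5.3, -0.2, 0.5, 0.0, -0.0, -0.0, 1, -7.8, -0.2, 0.5, 0.0, -0.0, -0.0, 1, -10.3, -0.2, 0.5, 0.0, -0.0, -0.0, 1, -12.8, -0.2, 0.5, 0.0, -0.0, -0.0, 1, -15.3, -0.2, 0.5, 0.0, -0.0, -0.0, 1, -17.8, -0.2, 0.5, 0.0, -0.0, -0.0]
```

View pics/b.png

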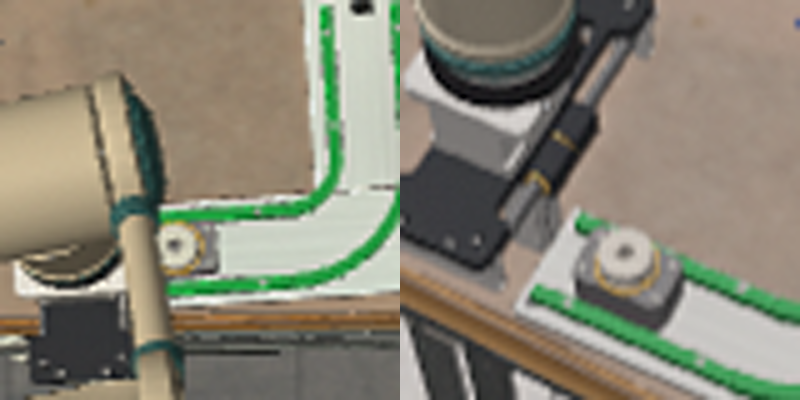

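```bash
python3 - <<'E'
from h import *
z=np.load("side0.npz"); p=load()[0]
uv=proj([p,p+[0,0,.05],p+[0,0,.097]],z["K"],z["T"]); print((uv-[185,160])*5+[400,0])
E
```

```text
[[534.55237705 238.20324914]
 [526.19817298 191.36999122]
 [517.81361752 144.36658486]]
```

In the side picture the shut fingertips are at (535, 240), behind the carrier, and the weight is seated in its nest. Now I'll close the gap.

>>> send_rows:
  steps: [1,-3,0,0.5,0,0,0,1,-6,0,0.5,0,0,0,1,-9,0,0.5,0,0,0,1,-12,0,0.5,0,0,0,1,-15,0,0.5,0,0,0,1,-18,0,0.5,0,0,0,1,-21,0,0.5,0,0,0,1,-24,0,0.5,0,0,0]

```text
time: 4.08
tool_pos: [0.4673, 0.1381, 0.031]
orientation: [-2.169, -2.273, -0.001]
wrist_force: [0.4, 2.3, -0.7]
gripper_width: 0.0003
gripper_force: 0.9
```

```bash
python3 - <<'E'
from h import *
from cell import telemetry,eyes
b=apply(load(),[1,-24,0,.5,0,0,0]); save(b)
o=telemetry.get_obs(); print(b[0],o["tool_pos"],o["wrist_force"],loc(o["tool_pos"][None,:2],TR))
for c in("top","side"):
    p,d=eyes.read_camera(c); z=np.load(c+"0.npz"); v,u=np.nonzero(d>0); D=d[v,u]; K,T=z["K"],z["T"]
    P=np.c_[(u-K[0,2])/K[0,0]*D,-(v-K[1,2])/K[1,1]*D,-D]@T[:3,:3].T+T[:3,3]
    q=loc(P[:,:2],TR); m=(P[:,2]>.03)&(P[:,2]<.065)&(abs(q[:,0]+.06)<.03)&(q[:,1]>-.02)&(q[:,1]<.092)
    print(c,m.sum(),q[m].min(0),q[m].max(0))
    cv2.imwrite(f"pics/{c}1.png",p)
E
```

```text
[0.46731508 0.13805831 0.0309862 ] [0.4672687  0.13811363 0.03097035] [ 0.42056144  2.28124443 -0.70397095] [[-0.05980116  0.10634068]]
top 45 [-0.08768971  0.01699104] [-0.03857451  0.05486445]
side 255 [-0.07593984  0.04037847] [-0.04068886  0.09177664]
```

```bash
python3 - <<'E'
from h import *
b=load(); s=-.0713
for k in range(5):
    r=rows(b,[pose(s+.004*(i+1),.031) for i in range(10)]); s+=.04; b=apply(b,r[-7:]); print(s,b[0])
    np.save(f"b{k}.npy",np.r_[b[0],b[1].as_rotvec()])
E
```

```text
[1, -4.0, -0.2, -0.0, 0.0, -0.0, -0.0, 1, -8.0, -0.2, -0.0, 0.0, -0.0, -0.0, 1, -12.0, -0.2, -0.0, 0.0, -0.0, -0.0, 1, -16.0, -0.2, -0.0, 0.0, -0.0, -0.0, 1, -20.0, -0.2, -0.0, 0.0, -0.0, -0.0, 1, -24.0, -0.2, -0.0, 0.0, -0.0, -0.0, 1, -28.0, -0.2, -0.0, 0.0, -0.0, -0.0, 1, -32.0, -0.2, -0.0, 0.0, -0.0, -0.0, 1, -36.0, -0.2, -0.0, 0.0, -0.0, -0.0, 1, -40.0, -0.2, -0.0, 0.0, -0.0, -0.0]
-0.0313 [0.46899365 0.09809304 0.03098228]
[1, -4.0, -0.0, -0.0, 0.0, -0.0, -0.0, 1, -8.0, -0.0, -0.0, 0.0, -0.0, -0.0, 1, -12.0, -0.1, -0.0, 0.0, -0.0, -0.002, 1, -16.0, -0.4, -0.0, 0.0, -0.0, -0.01, 1, -20.0, -0.8, -0.0, 0.0, -0.0, -0.023, 1, -24.0, -1.3, -0.0, 0.0, -0.0, -0.043, 1, -28.0, -2.0, -0.0, 0.0, -0.0, -0.068, 1, -32.1, -2.8, -0.0, 0.0, -0.0, -0.1, 1, -36.2, -3.6, -0.0, 0.0, -0.0, -0.137, 1, -40.3, -4.5, -0.0, 0.0, -0.0, -0.18]
0.0087 [0.46639106 0.05762619 0.03097801]
[1, -4.0, -1.6, -0.0, 0.0, -0.0, -0.05, 1, -8.0, -3.2, -0.0, 0.0, -0.0, -0.105, 1, -12.2, -4.8, -0.0, 0.0, -0.0, -0.166, 1, -16.5, -6.3, -0.0, 0.0, -0.0, -0.232, 1, -20.9, -7.5, -0.0, 0.0, -0.0, -0.298, 1, -25.3, -8.5, -0.0, 
[... 410 characters left out ...]
 0.0, -0.333, 1, -25.5, -9.0, -0.0, 0.0, 0.0, -0.4, 1, -30.0, -9.3, -0.0, 0.0, 0.0, -0.462, 1, -34.4, -9.2, -0.0, 0.0, 0.0, -0.518, 1, -38.7, -8.7, -0.0, 0.0, 0.0, -0.568, 1, -42.8, -7.8, -0.0, 0.0, 0.0, -0.613]
0.0887 [ 0.49452791 -0.02069187  0.0309721 ]
[1, -4.0, -1.3, -0.0, 0.0, 0.0, -0.039, 1, -8.0, -2.2, -0.0, 0.0, 0.0, -0.071, 1, -12.1, -2.8, -0.0, 0.0, 0.0, -0.098, 1, -16.1, -3.1, -0.0, 0.0, 0.0, -0.119, 1, -20.2, -3.1, -0.0, 0.0, 0.0, -0.134, 1, -24.2, -2.8, -0.0, 0.0, 0.0, -0.143, 1, -28.1, -2.4, -0.0, 0.0, 0.0, -0.146, 1, -32.1, -1.8, -0.0, 0.0, 0.0, -0.146, 1, -36.0, -1.2, -0.0, 0.0, 0.0, -0.146, 1, -40.0, -0.6, -0.0, 0.0, 0.0, -0.146]
0.1287 [ 0.53427357 -0.02523532  0.03097447]
```

>>> send_rows:
  steps: [1,-4,-0.2,0,0,0,0,1,-8,-0.2,0,0,0,0,1,-12,-0.2,0,0,0,0,1,-16,-0.2,0,0,0,0,1,-20,-0.2,0,0,0,0,1,-24,-0.2,0,0,0,0,1,-28,-0.2,0,0,0,0,1,-32,-0.2,0,0,0,0,1,-36,-0.2,0,0,0,0,1,-40,-0.2,0,0,0,0]

```text
time: 5.42
tool_pos: [0.469, 0.0978, 0.031]
orientation: [-2.169, -2.273, -0.0]
wrist_force: [0.1, 1.4, 0.5]
gripper_width: 0.0002
gripper_force: 0.9
```

>>> send_rows:
  steps: [1,-4,0,0,0,0,0,1,-8,0,0,0,0,0,1,-12,-0.1,0,0,0,-0.002,1,-16,-0.4,0,0,0,-0.01,1,-20,-0.8,0,0,0,-0.023,1,-24,-1.3,0,0,0,-0.043,1,-28,-2,0,0,0,-0.068,1,-32.1,-2.8,0,0,0,-0.1,1,-36.2,-3.6,0,0,0,-0.137,1,-40.3,-4.5,0,0,0,-0.18]

```text
time: 6.68
tool_pos: [0.4661, 0.0574, 0.031]
orientation: [-1.953, -2.461, 0.0]
wrist_force: [0.1, 2.4, 0.2]
gripper_width: 0.0007
gripper_force: 1.0
```

```bash
python3 - <<'E'
from h import *
from cell import telemetry,eyes
o=telemetry.get_obs(); print(o["tool_pos"],o["wrist_force"],np.load("b1.npy"))
ims=[]
for c,(x0,y0) in {"top":(215,170),"side":(200,160)}.items():
    p,d=eyes.read_camera(c); ims.append(cv2.resize(p[y0:y0+80,x0:x0+80],None,fx=5,fy=5,interpolation=cv2.INTER_CUBIC))
cv2.imwrite("pics/c.png",np.hstack(ims))
E
```

```text
[0.46610704 0.05736211 0.03097377] [0.1354841  2.40713958 0.16189028] [ 4.66391056e-01  5.76261857e-02  3.09780126e-02 -1.95558051e+00
 -2.45871176e+00 -1.93593934e-04]
```

View pics/c.png

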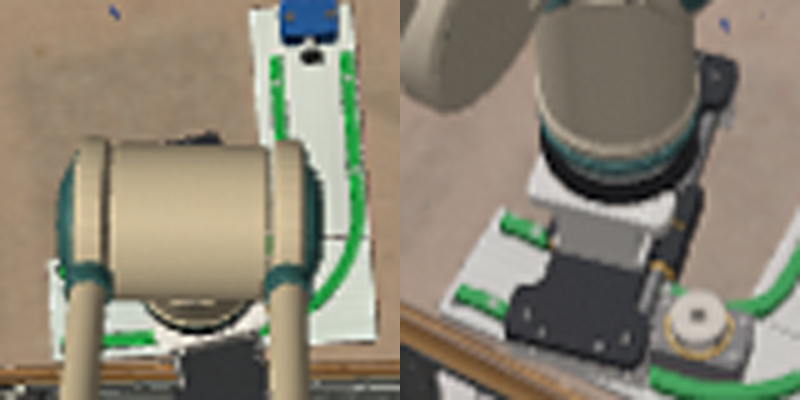

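The side view shows the carrier entering the bend with the weight seated at (700, 315). The force is only about 2 N, so I'll continue round.

>>> send_rows:
  steps: [1,-4,-1.6,0,0,0,-0.05,1,-8,-3.2,0,0,0,-0.105,1,-12.2,-4.8,0,0,0,-0.166,1,-16.5,-6.3,0,0,0,-0.232,1,-20.9,-7.5,0,0,0,-0.298]

```text
time: 7.4
tool_pos: [0.4631, 0.0356, 0.0309]
orientation: [-1.566, -2.722, 0.001]
wrist_force: [-1.4, 2.1, 1.4]
gripper_width: 0.0007
gripper_force: 1.1
```

```bash
python3 - <<'E'
from h import *
a=np.load("b1.npy"); b=apply((a[:3],R.from_rotvec(a[3:])),[1,-20.9,-7.5,0,0,0,-.298]); s=.0287
for n in (8,8,8):
    r=rows(b,[pose(s+.004*(i+1),.031) for i in range(n)]); s+=.004*n; b=apply(b,r[-7:]); print(s,b[0])
save(b)
E
```

```text
[1, -3.9, -2.2, -0.0, 0.0, -0.0, -0.067, 1, -8.1, -4.2, -0.0, 0.0, -0.0, -0.134, 1, -12.3, -5.8, -0.0, 0.0, -0.0, -0.2, 1, -16.6, -7.2, -0.0, 0.0, -0.0, -0.267, 1, -21.1, -8.2, -0.0, 0.0, -0.0, -0.334, 1, -25.6, -9.0, -0.0, 0.0, -0.0, -0.4, 1, -30.1, -9.5, -0.0, 0.0, -0.0, -0.467, 1, -34.6, -9.7, -0.0, 0.0, -0.0, -0.534]
0.060700000000000004 [0.47273409 0.00077231 0.03097272]
[1, -4.0, -2.2, -0.0, 0.0, 0.0, -0.066, 1, -8.1, -4.1, -0.0, 0.0, 0.0, -0.133, 1, -12.4, -5.8, -0.0, 0.0, 0.0, -0.2, 1, -16.7, -7.0, -0.0, 0.0, 0.0, -0.262, 1, -21.0, -7.8, -0.0, 0.0, 0.0, -0.318, 1, -25.3, -8.1, -0.0, 0.0, 0.0, -0.368, 1, -29.5, -8.0, -0.0, 0.0, 0.0, -0.413, 1, -33.7, -7.6, -0.0, 0.0, 0.0, -0.452]
0.0927 [ 0.49839337 -0.02235886  0.03097221]
[1, -4.0, -1.1, -0.0, 0.0, 0.0, -0.032, 1, -8.0, -1.8, -0.0, 0.0, 0.0, -0.059, 1, -12.0, -2.3, -0.0, 0.0, 0.0, -0.08, 1, -16.1, -2.4, -0.0, 0.0, 0.0, -0.095, 1, -20.1, -2.3, -0.0, 0.0, 0.0, -0.104, 1, -24.1, -2.0, -0.0, 0.0, 0.0, -0.107, 1, -28.0, -1.6, -0.0, 0.0, 0.0, -0.107, 1, -32.0, -1.2, -0.0, 0.0, 0.0, -0.107]
0.1247 [ 0.53026439 -0.02546982  0.03097416]
```

>>> send_rows:
  steps: [1,-3.9,-2.2,0,0,0,-0.067,1,-8.1,-4.2,0,0,0,-0.134,1,-12.3,-5.8,0,0,0,-0.2,1,-16.6,-7.2,0,0,0,-0.267,1,-21.1,-8.2,0,0,0,-0.334,1,-25.6,-9,0,0,0,-0.4,1,-30.1,-9.5,0,0,0,-0.467,1,-34.6,-9.7,0,0,0,-0.534]

```text
time: 8.4
tool_pos: [0.4714, 0.0006, 0.0308]
orientation: [-0.791, -3.038, 0.001]
wrist_force: [-1.8, 1.6, 1.9]
gripper_width: 0.0004
gripper_force: 1.1
```

>>> send_rows:
  steps: [1,-4,-2.2,0,0,0,-0.066,1,-8.1,-4.1,0,0,0,-0.133,1,-12.4,-5.8,0,0,0,-0.2,1,-16.7,-7,0,0,0,-0.262,1,-21,-7.8,0,0,0,-0.318,1,-25.3,-8.1,0,0,0,-0.368,1,-29.5,-8,0,0,0,-0.413,1,-33.7,-7.6,0,0,0,-0.452]

```text
time: 9.4
tool_pos: [0.4969, -0.0227, 0.0307]
orientation: [-0.091, -3.137, 0.001]
wrist_force: [-2.4, -0.2, 1.5]
gripper_width: 0.0008
gripper_force: 1.2
```

```bash
python3 - <<'E'
from h import *
from cell import telemetry,eyes
o=telemetry.get_obs(); print(o["tool_pos"],o["wrist_force"])
ims=[]
for c,(x0,y0) in {"top":(225,150),"side":(240,150)}.items():
    p,d=eyes.read_camera(c); ims.append(cv2.resize(p[y0:y0+80,x0:x0+80],None,fx=5,fy=5,interpolation=cv2.INTER_CUBIC))
cv2.imwrite("pics/d.png",np.hstack(ims))
E
```

```text
[ 0.49688079 -0.02269286  0.03074638] [-2.36845283 -0.22656242  1.52359929]
```

View pics/d.png

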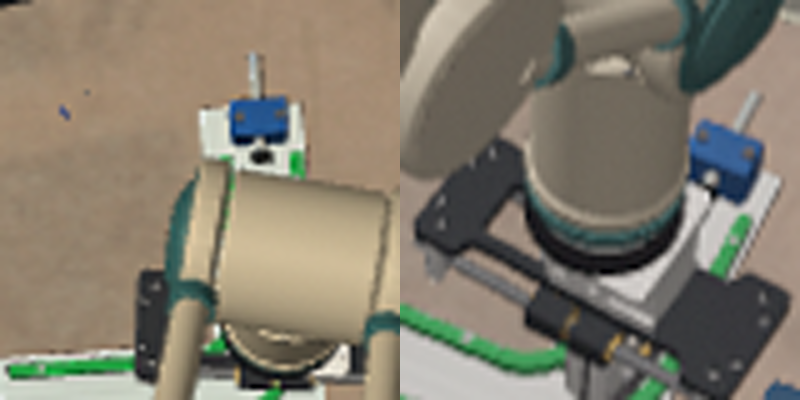

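The arm hides the carrier now, but a steady push of about 2 N means it's still sliding freely. I'll continue to x ≈ 30 mm, which is short of the earliest possible home position.

>>> send_rows:
  steps: [1,-4,-1.1,0,0,0,-0.032,1,-8,-1.8,0,0,0,-0.059,1,-12,-2.3,0,0,0,-0.08,1,-16.1,-2.4,0,0,0,-0.095,1,-20.1,-2.3,0,0,0,-0.104,1,-24.1,-2,0,0,0,-0.107,1,-28,-1.6,0,0,0,-0.107,1,-32,-1.2,0,0,0,-0.107,1,-32,-1.2,0,0,0,-0.107]

```text
time: 10.62
tool_pos: [0.5313, -0.0255, 0.0312]
orientation: [-0.074, 3.139, -0.0]
wrist_force: [-0.0, -0.6, -0.0]
gripper_width: 0.0005
gripper_force: 0.1
```

```bash
python3 - <<'E'
from h import *
from cell import telemetry
b=load();o=telemetry.get_obs(); print(b[0],o["tool_pos"],o["wrist_force"],loc(o["tool_pos"][None,:2],TR))
rows(b,[pose(.1247+.002*(i+1),.031) for i in range(10)])
E
```

```text
[ 0.53026439 -0.02546982  0.03097416] [ 0.53134025 -0.02552266  0.03118575] [-0.03260382 -0.63716285 -0.03838497] [[-0.00348844 -0.06012516]]
[1, -2.0, 0.0, -0.0, 0.0, 0.0, 0.0, 1, -4.0, 0.0, -0.0, 0.0, 0.0, 0.0, 1, -6.0, 0.0, -0.0, 0.0, 0.0, 0.0, 1, -8.0, 0.0, -0.0, 0.0, 0.0, 0.0, 1, -10.0, 0.0, -0.0, 0.0, 0.0, 0.0, 1, -12.0, 0.0, -0.0, 0.0, 0.0, 0.0, 1, -14.0, 0.0, -0.0, 0.0, 0.0, 0.0, 1, -16.0, 0.0, -0.0, 0.0, 0.0, 0.0, 1, -18.0, 0.0, -0.0, 0.0, 0.0, 0.0, 1, -20.0, 0.0, -0.0, 0.0, 0.0, 0.0]
```

>>> send_rows:
  steps: [1,-3,0,0,0,0,0,1,-6,0,0,0,0,0,1,-9,0,0,0,0,0,1,-12,0,0,0,0,0,1,-15,0,0,0,0,0,1,-18,0,0,0,0,0,1,-20,0,0,0,0,0,1,-22,0,0,0,0,0]

```text
time: 11.62
tool_pos: [0.5523, -0.0244, 0.0309]
orientation: [0.074, -3.141, -0.0]
wrist_force: [-2.0, -1.0, 1.3]
gripper_width: 0.0006
gripper_force: 1.2
```

>>> send_rows:
  steps: [1,-1,0,0,0,0,0,1,-2,0,0,0,0,0,1,-3,0,0,0,0,0,1,-4,0,0,0,0,0]

```text
time: 12.12
tool_pos: [0.5563, -0.0242, 0.031]
orientation: [-0.074, 3.141, 0.0]
wrist_force: [-1.8, 0.2, 1.5]
gripper_width: 0.0006
gripper_force: 1.1
```

>>> send_rows:
  steps: [1,-0.7,0,0,0,0,0,1,-1.4,0,0,0,0,0,1,-2,0,0,0,0,0]

```text
time: 12.5
tool_pos: [0.5583, -0.0242, 0.031]
orientation: [-0.074, 3.141, 0.0]
wrist_force: [-3.1, -0.0, 0.8]
gripper_width: 0.0007
gripper_force: 1.1
```

```bash
python3 - <<'E'
from h import *
from cell import telemetry
o=telemetry.get_obs(); print(loc(o["tool_pos"][None,:2],TR),o["wrist_force"])
for c in("top","side"):
    z=np.load(c+"0.npz"); g=cv2.resize(z["p"],None,fx=4,fy=4,interpolation=cv2.INTER_CUBIC).max(2)
    # brightness profile along lane 2 centreline on pad top (z=.041) and pad axis
    for h_ in(.041,.033):
        X=np.arange(.07,.113,.003); w=glob(np.c_[X,np.full(len(X),-.06)],TR)
        uv=((proj(np.c_[w,np.full(len(X),h_)],z["K"],z["T"])+.5)*4-.5)
        print(c,h_,[(round(x*1e3),int(g[int(round(v)),int(round(u))])) for x,(u,v) in zip(X,uv)])
E
```

```text
[[ 0.02347339 -0.06003407]] [-3.11486331 -0.04049422  0.7990408 ]
top 0.041 [(70, 213), (73, 213), (76, 214), (79, 214), (82, 214), (85, 216), (88, 236), (91, 128), (94, 30), (97, 16), (100, 62), (103, 147), (106, 182), (109, 129), (112, 118)]
top 0.033 [(70, 214), (73, 214), (76, 213), (79, 214), (82, 215), (85, 215), (88, 219), (91, 205), (94, 75), (97, 17), (100, 23), (103, 91), (106, 192), (109, 190), (112, 108)]
side 0.041 [(70, 203), (73, 202), (76, 203), (79, 203), (82, 204), (85, 205), (88, 206), (91, 162), (94, 25), (97, 9), (100, 27), (103, 76), (106, 173), (109, 191), (112, 145)]
side 0.033 [(70, 203), (73, 203), (76, 203), (79, 203), (82, 203), (85, 204), (88, 204), (91, 209), (94, 187), (97, 115), (100, 18), (103, 25), (106, 24), (109, 93), (112, 163)]
```

The pad front is at about x = 91.5 mm, so home is at x ≈ 64–65 mm, roughly 6 mm further on. I'll creep from here.

>>> send_rows:
  steps: [1,-0.5,0,0,0,0,0,1,-1,0,0,0,0,0]

```text
time: 12.75
tool_pos: [0.5592, -0.0241, 0.0309]
orientation: [0.074, -3.141, -0.0]
wrist_force: [-2.3, -0.1, 1.8]
gripper_width: 0.0006
gripper_force: 1.1
```

>>> send_rows:
  steps: [1,-0.5,0,0,0,0,0,1,-1,0,0,0,0,0]

```text
time: 13.0
tool_pos: [0.5602, -0.0241, 0.0309]
orientation: [-0.074, 3.141, 0.0]
wrist_force: [-2.2, 0.8, 0.0]
gripper_width: 0.0001
gripper_force: 1.1
```

>>> send_rows:
  steps: [1,-0.5,0,0,0,0,0,1,-1,0,0,0,0,0]

```text
time: 13.25
tool_pos: [0.5613, -0.024, 0.031]
orientation: [-0.074, 3.141, 0.0]
wrist_force: [-2.6, -0.4, 1.8]
gripper_width: 0.0002
gripper_force: 1.1
```

>>> send_rows:
  steps: [1,-0.5,0,0,0,0,0]

```text
time: 13.38
tool_pos: [0.5617, -0.024, 0.031]
orientation: [-0.074, 3.141, 0.0]
wrist_force: [-2.3, 0.1, 1.4]
gripper_width: 0.0004
gripper_force: 1.1
```

>>> send_rows:
  steps: [1,-0.5,0,0,0,0,0]

```text
time: 13.5
tool_pos: [0.5623, -0.024, 0.031]
orientation: [-0.074, 3.141, 0.0]
wrist_force: [-1.7, 0.0, 0.4]
gripper_width: 0.0005
gripper_force: 1.0
```

>>> send_rows:
  steps: [1,-0.5,0,0,0,0,0]

```text
time: 13.62
tool_pos: [0.5627, -0.0239, 0.0309]
orientation: [0.074, -3.141, -0.0]
wrist_force: [-1.7, 0.1, -0.0]
gripper_width: 0.0006
gripper_force: 1.0
```

>>> send_rows:
  steps: [1,-0.5,0,0,0,0,0]

```text
time: 13.75
tool_pos: [0.5633, -0.0239, 0.031]
orientation: [-0.074, 3.141, 0.0]
wrist_force: [-2.2, -0.3, 0.6]
gripper_width: 0.0006
gripper_force: 1.0
```

>>> send_rows:
  steps: [1,-0.5,0,0,0,0,0]

```text
time: 13.88
tool_pos: [0.5637, -0.0239, 0.031]
orientation: [-0.074, 3.141, 0.0]
wrist_force: [-1.7, 0.5, 1.1]
gripper_width: 0.0005
gripper_force: 1.0
```

>>> send_rows:
  steps: [1,-0.5,0,0,0,0,0]

```text
time: 14.0
tool_pos: [0.5643, -0.0239, 0.031]
orientation: [-0.074, 3.141, 0.0]
wrist_force: [-1.7, 0.0, 0.3]
gripper_width: 0.0002
gripper_force: 1.0
```

>>> send_rows:
  steps: [1,-0.4,0,0,0,0,0]

```text
time: 14.12
tool_pos: [0.5647, -0.0239, 0.0309]
orientation: [-0.074, 3.141, 0.0]
wrist_force: [-2.0, 0.0, 2.0]
gripper_width: 0.0006
gripper_force: 1.0
```

>>> send_rows:
  steps: [1,-0.5,0,0,0,0,0]

```text
time: 14.25
tool_pos: [0.5651, -0.0238, 0.031]
orientation: [-0.074, 3.141, 0.0]
wrist_force: [-1.8, 0.2, 0.2]
gripper_width: 0.0006
gripper_force: 1.0
```

>>> send_rows:
  steps: [1,-0.4,0,0,0,0,0]

```text
time: 14.38
tool_pos: [0.5655, -0.0238, 0.0309]
orientation: [-0.074, 3.141, 0.0]
wrist_force: [-2.6, 0.1, 0.8]
gripper_width: 0.0005
gripper_force: 1.0
```

>>> send_rows:
  steps: [1,-0.5,0,0,0,0,0]

```text
time: 14.5
tool_pos: [0.566, -0.0238, 0.031]
orientation: [-0.074, 3.141, 0.0]
wrist_force: [-2.9, -0.3, 0.4]
gripper_width: 0.0004
gripper_force: 1.0
```

>>> send_rows:
  steps: [1,-0.4,0,0,0,0,0]

```text
time: 14.62
tool_pos: [0.5665, -0.0238, 0.0309]
orientation: [-0.074, 3.141, 0.0]
wrist_force: [-2.5, -0.2, -0.2]
gripper_width: 0.0006
gripper_force: 1.0
```

>>> send_rows:
  steps: [1,-0.5,0,0,0,0,0]

```text
time: 14.75
tool_pos: [0.567, -0.0238, 0.031]
orientation: [-0.074, 3.141, 0.0]
wrist_force: [-1.6, 0.1, 0.3]
gripper_width: 0.0006
gripper_force: 1.0
```

>>> send_rows:
  steps: [1,-0.4,0,0,0,0,0]

```text
time: 14.88
tool_pos: [0.5673, -0.0237, 0.031]
orientation: [-0.074, 3.141, 0.0]
wrist_force: [-1.4, -0.3, 0.5]
gripper_width: 0.0003
gripper_force: 1.0
```

>>> send_rows:
  steps: [1,-0.5,0,0,0,0,0]

```text
time: 15.0
tool_pos: [0.5678, -0.0237, 0.0309]
orientation: [-0.074, 3.141, 0.0]
wrist_force: [-2.1, -0.6, -0.1]
gripper_width: 0.0007
gripper_force: 1.0
```

>>> send_rows:
  steps: [1,-0.4,0,0,0,0,0]

```text
time: 15.12
tool_pos: [0.5683, -0.0237, 0.031]
orientation: [-0.074, 3.141, 0.0]
wrist_force: [-2.4, -0.7, 0.5]
gripper_width: 0.0007
gripper_force: 1.0
```

```bash
python3 - <<'E'
from h import *
from cell import eyes
ims=[]
for c,(x0,y0) in {"top":(240,140),"side":(270,140)}.items():
    p,d=eyes.read_camera(c); ims.append(cv2.resize(p[y0:y0+70,x0:x0+57],None,fx=7,fy=7,interpolation=cv2.INTER_CUBIC))
cv2.imwrite("pics/e.png",np.hstack(ims))
E
```

View pics/e.png

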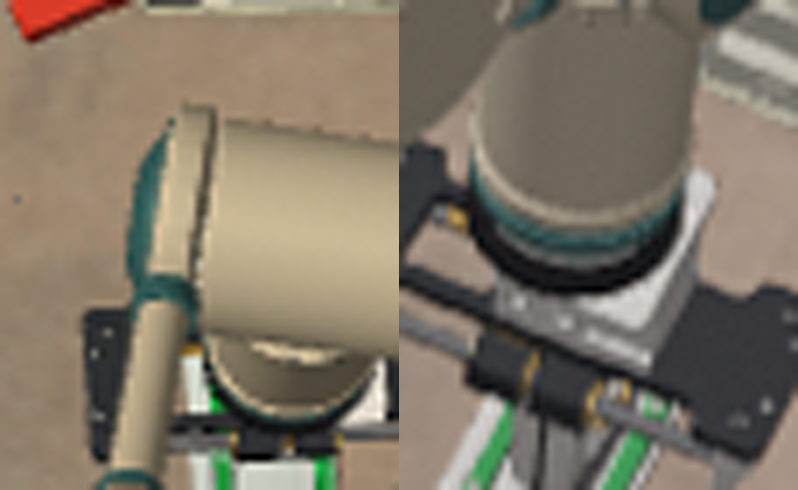

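The arm blocks both views of the carrier, so force is the only guide. I'll keep creeping.

>>> send_rows:
  steps: [1,-0.4,0,0,0,0,0]

```text
time: 15.35
tool_pos: [0.5686, -0.0237, 0.031]
orientation: [0.074, -3.141, -0.0]
wrist_force: [-2.1, -0.0, 0.5]
gripper_width: 0.0008
gripper_force: 1.0
```

>>> send_rows:
  steps: [1,-0.4,0,0,0,0,0]

```text
time: 15.48
tool_pos: [0.569, -0.0236, 0.031]
orientation: [0.074, -3.141, -0.0]
wrist_force: [-2.6, 0.9, 0.3]
gripper_width: 0.0007
gripper_force: 1.0
```

>>> send_rows:
  steps: [1,-0.4,0,0,0,0,0]

```text
time: 15.6
tool_pos: [0.5694, -0.0236, 0.0309]
orientation: [-0.074, 3.141, 0.0]
wrist_force: [-2.8, -0.1, 0.3]
gripper_width: 0.0001
gripper_force: 1.0
```

>>> send_rows:
  steps: [1,-0.4,0,0,0,0,0]

```text
time: 15.72
tool_pos: [0.5696, -0.0236, 0.031]
orientation: [0.074, -3.14, -0.0]
wrist_force: [-2.3, -0.6, 1.6]
gripper_width: 0.0006
gripper_force: 1.4
```

>>> send_rows:
  steps: [1,-0.3,0,0,0,0,0,1,-0.3,0,0,0,0,0]

```text
time: 15.98
tool_pos: [0.5696, -0.0236, 0.0309]
orientation: [0.074, -3.14, -0.0]
wrist_force: [-4.3, -0.2, 2.0]
gripper_width: 0.0005
gripper_force: 1.8
```

The tool has stopped advancing while the force climbs, so the carrier is on the pad. I'll build the press slowly.

>>> send_rows:
  steps: [1,-0.4,0,0,0,0,0,1,-0.4,0,0,0,0,0]

```text
time: 16.23
tool_pos: [0.5696, -0.0236, 0.0309]
orientation: [0.074, -3.139, -0.0]
wrist_force: [-4.9, -1.0, 2.6]
gripper_width: 0.0004
gripper_force: 2.5
```

>>> send_rows:
  steps: [1,-0.4,0,0,0,0,0,1,-0.4,0,0,0,0,0]

```text
time: 16.48
tool_pos: [0.5696, -0.0236, 0.0309]
orientation: [0.074, -3.138, -0.0]
wrist_force: [-5.4, -0.8, 4.4]
gripper_width: 0.0004
gripper_force: 2.9
```

>>> send_rows:
  steps: [1,-0.5,0,-0.1,0,0,0,1,-0.5,0,-0.1,0,0,0]

```text
time: 16.73
tool_pos: [0.5696, -0.0236, 0.0309]
orientation: [0.075, -3.137, -0.0]
wrist_force: [-6.3, -1.1, 3.7]
gripper_width: 0.0007
gripper_force: 3.2
```

>>> send_rows:
  steps: [1,-0.6,0,-0.1,0,0,0,1,-0.6,0,-0.1,0,0,0]

```text
time: 16.98
tool_pos: [0.5696, -0.0236, 0.031]
orientation: [0.075, -3.136, -0.0]
wrist_force: [-7.2, -0.9, 5.2]
gripper_width: 0.0003
gripper_force: 3.6
```

>>> send_rows:
  steps: [1,-0.5,0,0,0,0,0,1,-0.5,0,0,0,0,0]

```text
time: 17.23
tool_pos: [0.5696, -0.0236, 0.031]
orientation: [0.075, -3.135, 0.0]
wrist_force: [-8.0, -1.5, 4.8]
gripper_width: 0.0004
gripper_force: 4.1
```

>>> send_rows:
  steps: [1,-0.4,0,0,0,0,0,1,-0.8,0,0,0,0,0,1,-0.8,0,0,0,0,0,1,-0.8,0,0,0,0,0,1,-0.8,0,0,0,0,0,1,-0.8,0,0,0,0,0,1,-0.8,0,0,0,0,0,1,-0.8,0,0,0,0,0,1,-0.8,0,0,0,0,0,1,-0.8,0,0,0,0,0]

```text
time: 18.48
tool_pos: [0.5696, -0.0236, 0.031]
orientation: [0.075, -3.134, 0.0]
wrist_force: [-9.2, -1.6, 6.7]
gripper_width: 0.0003
gripper_force: 4.7
```

>>> send_rows:
  steps: [1,1,0,0,0,0,0,1,2.5,0,0,0,0,0,1,4,0,0,0,0,0,1,6,0,0,0,0,0,1,9,0,0,0,0,0,1,13,0,0,0,0,0,1,18,0,0,0,0,0,1,24,0,0,0,0,0,1,30,0,0,0,0,0,1,30,0,0,0,0,0]

```text
time: 19.73
tool_pos: [0.5426, -0.0248, 0.0312]
orientation: [0.074, -3.14, -0.0]
wrist_force: [0.1, 0.3, 0.4]
gripper_width: 0.0003
gripper_force: 0.0
```

>>> send_rows:
  steps: [1,0,0,-20,0,0,0,1,0,0,-60,0,0,0,1,0,0,-110,0,0,0,1,-10,50,-150,0,0,0,1,-10,100,-170,0,0,0,1,-10,150,-170,0,0,0,1,-10,200,-170,0,0,0,1,-10,250,-170,0,0,0,1,-10,250,-170,0,0,0,1,-10,250,-170,0,0,0]

```text
time: 20.98
tool_pos: [0.5415, 0.2249, 0.201]
orientation: [0.075, -3.141, 0.001]
wrist_force: [-0.3, -0.2, 0.1]
gripper_width: 0.0007
gripper_force: 0.0
```

```bash
python3 - <<'E'
from h import *
from cell import eyes,telemetry
o=telemetry.get_obs(); print(o["tool_pos"],o["wrist_force"])
ims=[]
for c,(x0,y0) in {"top":(245,150),"side":(270,150)}.items():
    p,d=eyes.read_camera(c); z=np.load(c+"0.npz"); v,u=np.nonzero(d>0); D=d[v,u]; K,T=z["K"],z["T"]
    P=np.c_[(u-K[0,2])/K[0,0]*D,-(v-K[1,2])/K[1,1]*D,-D]@T[:3,:3].T+T[:3,3]
    q=loc(P[:,:2],TR); m=(P[:,2]>.036)&(P[:,2]<.065)&(abs(q[:,1]+.06)<.03)&(q[:,0]>-.02)&(q[:,0]<.1)
    print(c,m.sum(),q[m].min(0),q[m].max(0),np.mean(q[m&(P[:,2]>.052)],0))
    ims.append(cv2.resize(p[y0:y0+70,x0:x0+57],None,fx=7,fy=7,interpolation=cv2.INTER_CUBIC))
cv2.imwrite("pics/f.png",np.hstack(ims))
E
```

```text
[0.54145898 0.2249083  0.20097589] [-0.29890243 -0.2372241   0.13884591]
top 155 [ 0.04001309 -0.07586676] [ 0.09901015 -0.04261902] [ 0.06771655 -0.05874633]
side 208 [ 0.04265322 -0.07761761] [ 0.09996463 -0.04211339] [ 0.07000644 -0.05955566]
```

View pics/f.png

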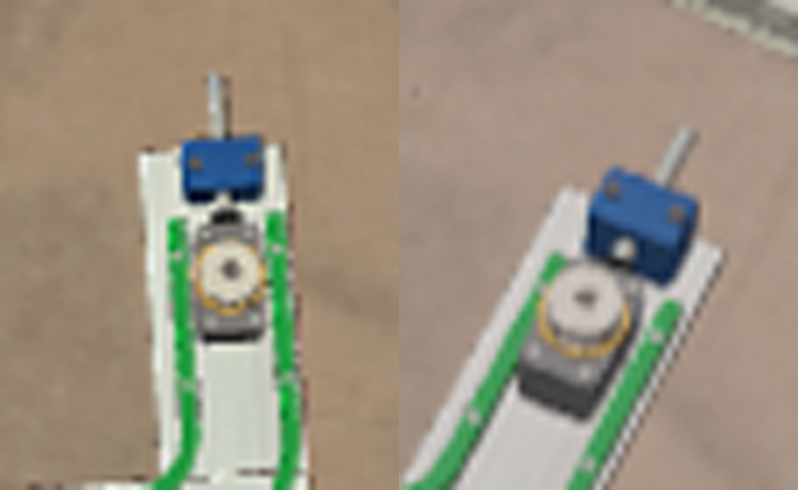

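The carrier rests straight in lane 2 against the pad, at about x = 69 mm and y = -59 mm. The weight is seated in its nest at (230, 268) in the top view, and the arm is clear.

```bash
python3 -c "
from cell import ticket
print(ticket.sign_off())"
```

```text
the job is handed in; nothing more can be done
None
```

The carrier is home on the pad in lane 2 with the weight still in its nest; I pressed it at about 8–9 N (wrist reading) for over a second, backed the arm clear and handed the job in (no verdict was returned).

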